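Clamp the gel cassette to the first click

ROBOT

A 6-joint arm with a two-finger parallel gripper is mounted at the origin on the work surface. World frame = base frame: x ahead of the robot, y to its left, z up, the work surface at z = 0. Lengths are in m, angles in rad, forces in N, time in s.
With the tool pointing down it reaches from about 0.15 to 0.775 m from the base axis. Payload 6.1 kg.
Tool frame: the origin (TCP) lies midway between the tips of the shut fingers; the grasp point (between the pads) lies 19 mm behind it; z points along the fingers, y is the line along which they close (so a half turn about z gives the same grasp; the last joint's range is limited). The gripper opens to 85 mm and grips with 20 to 120 N. Pads are 22 mm wide; open, the fingers measure 114 mm over their backs; the gripper's body (76 mm by 85 mm) begins 54 mm behind the grasp point. The pads swing forward as they close: fully open they stand 13 mm farther back than shut.
Start: joints at [-1.108, 0.126, -0.04, 1.405, 0, 1.571], TCP at [0.234, -0.47, 0.231] pointing down, gripper open.
Joint ranges: [-2.72, 2.72], [-0.95, 1.95], [-1.27, 1.35], [-1.78, 2.02], [-1.46, 1.47], [-3.14, 3.14]. Speed limits (rad/s): [2.39, 2.39, 3.01, 3.14, 3.14, 3.14].

INTERFACE

Orientations are given as a unit quaternion [w, x, y, z].
In Python, from bench import robot, eyes, silhouettes gives the robot as it stands.
- The arm moves only by the tool arm_command, never from a script. Its argument "steps" is a list of rows, each a list of 7 numbers: the shift along the tool's x, y, z in units of 300 mm (1.0 is 300 mm), then the turn, a rotation vector about the tool's x, y, z in units of 90 degrees (1.0 is 90 degrees), then the closure, from 0 (fully open) to 1 (shut). In form: [[tx, ty, tz, rx, ry, rz, fingers], ...]. A call has 1 to 8 rows; each row is the pose to reach, as a shift and turn from the pose commanded when the call began, along the tool's axes at that moment; what a row does not reach only later rows make up. A row lasts 1/12 s, in which the tool goes at most 41.7 mm and 7.16 degrees, less where a joint would pass 70% of its speed; a pose out of reach is approached as far as the arm can. A call with a number of a shift or a turn outside -1 to 1 is refused whole. A call with a gripper value outside its range is refused whole. The fingers move at their own pace and stop on an object; "newtons" is the grip in N (left out, the last holds). Time passes only in rows, so rows that repeat a pose let the fingers close. It gives the time, the measured TCP pose, the force, the opening and the grip force at its end, in the units of the state.
- robot.observe(): the state, without advancing time (a new reading comes with each control period).
- eyes.snapshot(name): name is "side" or "top"; returns a dict with "pixels" (400x640x3 uint8, blue, green, red), "range_z" (400x640 float32, m along the optical axis (not along the pixel's ray), 0 where there is no reading), "fx", "fy", "cx", "cy" (pixels), "dist_coeffs" ([k1, k2, p1, p2, k3] as OpenCV has them; the pictures are not rectified), "rvec" (rotation vector, rad) and "tvec" (3), from world to camera coordinates, as OpenCV has them. Camera axes: x right, y down, z forward; pixel columns grow to the right and rows downward; lengths in m; the calibration is good to about 2 mm. A picture is of the moment at which its call begins.
- robot.close_job(): hands the job in; it is judged then, once.
Trained networks look in a picture, given as the dict that the camera call returned (one of the last four; its "shot" number tells which), for a name from the list of things; names that differ only in an ending like _2 or _b are one class to them, and where a whole thing is asked for, a point or a joint stands for the part that bears it (a point fixed in the world has none). Each returns a list of dicts, best first, with "conf" (0 to 1); they miss things now and then, are a little off and sometimes report something else, mostly with a low value. They report only what shows in the picture. A call takes as long as a camera call. They do not tell look-alikes from the thing itself.
- silhouettes(picture, target): "pixels" (400x640 bool, what is visible of it) and "at" ([column, row] in pixels, amid what is visible of it).
The state is a dict: "time_s": time; "qpos": joint angles; "joint_velocities": joint speeds; "effort": joint torques, N m; "eef_pos": TCP position; "ee_rot": TCP orientation; "wrist_force": force on the tool from outside, world axes, zero at the start; "torque": the same for the moment, N m; "finger_gap": opening from 0.0 (shut) to 1.0 (fully open); "grasp_force": force on a finger pad.
Only numpy, scipy, OpenCV 4.12 (cv2) and the standard library are available. Lean on these libraries where they do the work, as an engineer would, in place of code of your own. Each camera call takes 0.05 s, during which the arm holds its last target. There are 200 camera calls.

TASK

Lift the gel cassette out of the narrow bin it leans in and stand it upright on the floor of the clamping stand's slot, between the jaw and the fence. Then turn the stand's lever clockwise until its torque-limiting clutch clicks once, stop there before a second click, and let go, leaving the cassette clamped. Do not drop the cassette, and leave the tube rack, bottle, vial and tip box where they are.

Things in the scene. Friction and masses are not known exactly. Their poses are not given: they have to be found in the camera images.
- cassette_mid (a point): Centre of the gel cassette, a flat glass panel with white edge strips, 110 wide (y) x 120 high (z, to its upper edge) x 10 mm thick (x), about 220 g. At the start it leans about 32 degrees in the bin, upper edge towards the bin's -x side, sticking out some 46 mm beyond that wall's rim, where it can be pinched across the thickness.
- bin: Open narrow white bin fixed to the bench, 56 (x) x 130 (y) x 66 mm high outside, walls and floor 4 mm. Origin: centre of its underside; its front faces its own -x.
- stand: Clamping stand fixed to the bench. Base plate 160 (x) x 130 (y) x 10 mm; origin: centre of its underside, z up. A white housing 65 mm high stands at x -50 to 0, y +-33 mm. Behind it the cassette's slot runs along y between the moving jaw and the fence; its floor is the base plate's top, with side guides (32 mm above the bench) 118 mm apart at its ends.
- seat (a point): Point on the slot floor (10 mm above the bench) at the foot of the fence's face, half-way along the slot. x points into the fence, y along the slot, z up. Fence: aluminium wall 110 long, 60 high, 14 mm thick, set up to 3 mm forward or back. The slot, 17 to 27 mm wide at the start, is on the -x side. A clamped cassette has its centre 5 mm from here in -x and 60 mm up.
- jaw: Moving jaw, an aluminium plate 86 mm long (y), 46 mm high above the slot floor, 8 mm thick. Origin on the slot floor at the foot of its clamping face, which looks to +x (the fence). It moves 14 mm towards the fence per rad of the spindle.
- pivot (a point): Point on the vertical axis of the spindle, 108 mm above the bench, at the height of the handle's grip point.
- handle (a point): Grip point (108 mm above the bench) of the lever's handle: a vertical black round post, 16 mm in diameter, from 84 to 130 mm above the bench, 80 mm from the pivot axis. At the start the lever points to the stand's -y, or up to 0.3 rad further clockwise; clockwise seen from above, past the stand's -x side, closes the jaw. Firmly gripped, 4 to 7 N turns it, 9 to 12 N clicks it. It stays where left.
- screw (a joint): Angle of the spindle under the lever, rad, growing clockwise as the jaw closes; 0.0 to 0.3 at the start. It stops when the cassette is clamped (about 0.8 to 1.25), after which only the clutch gives. Self-locking.
- clutch (a joint): Slip of the lever against the spindle, rad, clockwise positive; under 0.1 while driving. At the set torque it yields: resistance peaks at about 0.08, then drops by a third as it clicks on passing 0.16 (least at about 0.3), while a brass pin rises from the hub, 25 mm per rad. The lever stays where left. From 0.47 resistance rises again, and it clicks a second time at 0.62: too tight.
- rack: Bystander: orange tube rack with five capped tubes, 90 (x) x 150 (y) mm, 118 mm high. Origin: centre of its underside.
- bottle: Bystander: glass bottle with a blue cap, 64 mm in diameter, 150 mm high. Origin: centre of its underside.
- tipbox: Bystander: pipette tip box with a blue lid, 87 (x) x 122 (y) x 59 mm high. Origin: centre of its underside.
- vial: Bystander: small amber vial with a white cap, 36 mm in diameter, 75 mm high. Origin: centre of its underside.
There are look-alikes about, which are no part of the job. There is more than one size of the stand; the job needs the middle-sized. Leave any pink look-alike of the part that bears cassette_mid alone.

How it is judged:
By the outcome, as a careful person would: the job done as asked, in the order asked, and still so for the second after the job is handed in, with the robot touching nothing.
It also fails if it takes over 67 s, if anything falls off the work surface, if the arm or the gripper's body presses on something with over 40 N, if the wrist force passes 120 N, or if a joint passes its speed limit or range.

## Working session

There is one attempt and no reset: what is moved stays moved. The work goes in short steps, Python scripts to look and compute and a tool call to move; the robot and the scene stay as the last step left them, time stands still between calls to the robot, and variables do not carry over. Pictures are saved under pics/ and viewed, at most 10 in all, crops included, and the job is handed in when it is done.

Besides the shell and the picture viewer there is one more tool, called after "Request:" as name([rows], argument=value, ...), one row to a line, values as JSON. arm_command: Moves the arm, as the interface text tells. Shifts and turns lie within -1 to 1; 1 stands for 300 mm of shift or 90 degrees of turn. Its arguments: {"type":"object","properties":{"steps":{"type":"array"},"newtons":{"type":"number"}},"required":["steps"]}

```bash
ls; mkdir -p pics
cat > h.py <<'E'
import numpy as np, cv2
from bench import robot, eyes, silhouettes
def snap(n): return eyes.snapshot(n)
def cloud(s):
    h,w=s["range_z"].shape
    K=np.array([[s["fx"],0,s["cx"]],[0,s["fy"],s["cy"]],[0,0,1.]])
    u,v=np.meshgrid(np.arange(w),np.arange(h))
    p=cv2.undistortPoints(np.stack([u,v],-1).reshape(-1,1,2).astype(np.float64),K,np.array(s["dist_coeffs"],float)).reshape(h,w,2)
    z=s["range_z"].astype(float)
    c=np.dstack([p[...,0]*z,p[...,1]*z,z])
    R=cv2.Rodrigues(np.array(s["rvec"],float))[0]
    W=(c-np.array(s["tvec"],float).ravel())@R
    W[z==0]=np.nan
    return W
E
python3 - <<'E'
from h import *
o=robot.observe();print({k:np.round(v,3) for k,v in o.items()})
ims=[]
for n in ["top","side"]:
    s=snap(n);W=cloud(s);ims.append(s["pixels"]);cv2.imwrite(f"pics/{n}0.png",s["pixels"])
    np.save(f"{n}0.npy",W)
    R=cv2.Rodrigues(np.array(s["rvec"],float))[0];print(n,-R.T@np.array(s["tvec"]).ravel(),R[2])
    for t in ["cassette_mid","bin","stand","jaw","handle","rack","bottle","tipbox","vial"]:
        for d in silhouettes(s,t):
            if d["conf"]>.2:
                m=d["pixels"];print(n,t,round(d["conf"],2),np.round(d["at"]),m.sum(),np.round(np.nanmedian(W[m],0),3),np.round(np.nanmin(W[m],0),3),np.round(np.nanmax(W[m],0),3))
E
```

```text
pics
{'time_s': np.float64(0.0), 'qpos': array([-1.108,  0.126, -0.041,  1.405, -0.   ,  1.571]), 'joint_velocities': array([ 0.002,  0.001, -0.001, -0.002, -0.   , -0.001]), 'effort': array([ 0.0000e+00, -4.3591e+01,  3.5293e+01,  1.7000e-02,  0.0000e+00,
        0.0000e+00]), 'eef_pos': array([ 0.234, -0.469,  0.23 ]), 'ee_rot': array([-0.001,  0.973,  0.229, -0.   ]), 'wrist_force': array([ 0.131,  0.056, -0.066]), 'torque': array([0.041, 0.012, 0.037]), 'grasp_force': np.float64(0.0), 'finger_gap': np.float64(1.002)}
top [ 0.33421995 -0.08284912  1.47166106] [ 1.68947930e-01  7.32972417e-04 -9.85624705e-01]
top cassette_mid 0.9 [202. 220.] 699 [0.525 0.267 0.071] [0.487 0.211 0.001] [0.571 0.327 0.121]
top cassette_mid 0.86 [184. 164.] 1248 [0.7   0.347 0.009] [ 0.632  0.272 -0.006] [0.774 0.421 0.023]
top bin 0.94 [200. 209.] 425 [0.559 0.279 0.045] [ 0.51   0.205 -0.005] [0.58  0.353 0.077]
top bin 0.75 [395. 212.] 1884 [ 0.545 -0.303  0.014] [ 0.486 -0.395 -0.003] [ 0.64  -0.234  0.135]
top stand 0.96 [359. 278.] 1485 [ 0.359 -0.207  0.01 ] [ 0.291 -0.278 -0.005] [ 0.432 -0.14
[... 2271 characters left out ...]

side handle 0.7 [460. 109.] 439 [ 0.451 -0.645  0.115] [ 0.433 -1.131 -0.25 ] [ 0.62  -0.534  0.185]
side handle 0.64 [418. 208.] 147 [ 0.35  -0.233  0.065] [ 0.332 -0.272  0.057] [ 0.361 -0.185  0.103]
side handle 0.36 [373. 173.] 1690 [ 0.537 -0.281  0.023] [ 0.483 -0.507 -0.005] [ 0.641 -0.227  0.132]
side rack 0.81 [279. 222.] 2353 [0.611 0.053 0.059] [ 0.56  -0.107 -0.004] [0.736 0.112 0.123]
side bottle 0.74 [205. 221.] 915 [0.756 0.181 0.088] [ 0.738  0.093 -0.   ] [0.91  0.204 0.152]
side tipbox 0.82 [260. 176.] 1314 [ 0.776 -0.057  0.056] [ 0.727 -0.144 -0.002] [ 0.846 -0.001  0.064]
side vial 0.79 [309. 184.] 300 [ 0.652 -0.131  0.043] [ 0.638 -0.216 -0.005] [ 0.726 -0.12   0.079]
```

Run:
```python
import cv2,numpy as np
t=cv2.imread("pics/top0.png");s=cv2.imread("pics/side0.png")
cv2.imwrite("pics/a.png",t)
a=cv2.resize(t[175:275,350:450],(400,400),interpolation=3); b=cv2.resize(t[145:245,150:250],(400,400),interpolation=3)
cv2.imwrite("pics/b.png",np.hstack([a,b]))
```

```text
(no output)
```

View pics/a.png

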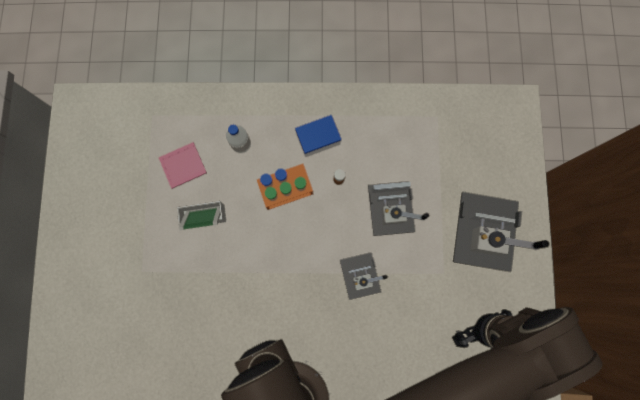

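View pics/b.png

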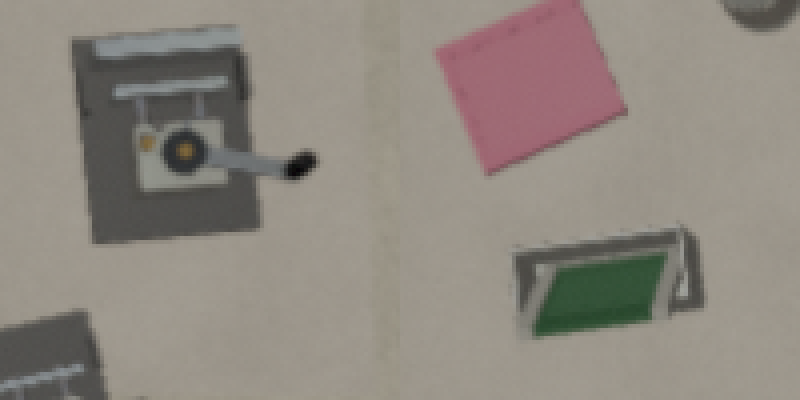

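The three stands are at (361,277) small, (392,209) middle and (486,233) large. The middle one fits: its handle top is at 131 mm. The real cassette is the green one in the bin at (202,216); the pink one at (183,165) is the look-alike, which I'll leave alone.

```bash
cat > m.py <<'E'
from h import *
def rect(P): 
    (c,(w,h),a)=cv2.minAreaRect((P[:,:2]*1000).astype(np.float32)); return np.round(c,1),np.round((w,h),1),round(a,1)
def region(W,lo,hi):
    P=W.reshape(-1,3);return P[np.all((P>lo)&(P<hi),1)]
E
python3 - <<'E'
from m import *
for n in ["top","side"]:
    W=np.load(n+"0.npy")
    print(n)
    for nm,lo,hi in [("fence",(.55,-.4,.066),(.68,-.2,.078)),("jaw",(.575,-.36,.050),(.603,-.24,.06)),("base",(.45,-.4,.006),(.66,-.2,.014)),("housing",(.5,-.36,.061),(.58,-.25,.070)),("post",(.5,-.45,.115),(.6,-.33,.14)),("hub",(.5,-.33,.08),(.6,-.25,.14)),
       ("binrim",(.45,.18,.060),(.62,.36,.072)),("casstop",(.45,.18,.074),(.56,.36,.13))]:
        P=region(W,lo,hi)
        if len(P)>4: print(nm,len(P),rect(P),np.round(P.mean(0),4),"z",np.round(np.percentile(P[:,2],[2,50,98]),4))
    # cassette plane
    s=region(W,(.45,.2,.075),(.56,.34,.13)); c=s.mean(0); e,v=np.linalg.eigh(np.cov((s-c).T)); print("plane n",v[:,0],c,np.sqrt(e))
E
```

```text
top
fence 223 (array([ 593.6, -298.4]), array([ 84.9, 108.6]), 0.1) [ 0.6117 -0.2989  0.0704] z [0.0662 0.0702 0.0765]
jaw 68 (array([ 594.7, -301.2]), array([ 8.9, 82.1]), 4.6) [ 0.5948 -0.3011  0.0559] z [0.0514 0.056  0.0596]
base 1044 (array([ 554.5, -300.3]), array([198.8, 208.6]), 90.0) [ 0.5507 -0.2997  0.0099] z [0.0062 0.0098 0.0138]
housing 180 (array([ 544.2, -306. ]), array([53.1, 66.7]), 5.0) [ 0.5403 -0.3029  0.0655] z [0.0617 0.0656 0.0697]
post 31 (array([ 528.5, -382.4]), array([13.5, 15.8]), 87.1) [ 0.5282 -0.382   0.1288] z [0.1193 0.1291 0.1352]
hub 120 (array([ 543.7, -304.6]), array([54.1, 34. ]), 51.4) [ 0.5426 -0.3055  0.0843] z [0.0804 0.0839 0.0904]
binrim 204 (array([542.3, 274. ]), array([ 56.1, 132.9]), 7.1) [0.5441 0.2727 0.0656] z [0.0602 0.0656 0.0717]
casstop 333 (array([508.8, 266.8]), array([ 31.6, 111.4]), 8.5) [0.5073 0.2655 0.098 ] z [0.0753 0.1015 0.1137]
plane n [0.79046982 0.11552127 0.60150835] [0.5070274  0.26547583 0.09846266] [0.00254345 0.01397646 0.03354308]
side
fence 133 (array([ 592.4, -298.8]), array([ 82. , 110.5]), 6.3) [ 0.6152 -0
[... 237 characters left out ...]
] z [0.0062 0.0095 0.0135]
housing 137 (array([ 542.7, -300.3]), array([51.6, 68.1]), 5.5) [ 0.5342 -0.2934  0.0646] z [0.0611 0.0643 0.069 ]
post 30 (array([ 527.9, -379.9]), array([12.8, 14.4]), 48.0) [ 0.5276 -0.379   0.1255] z [0.1153 0.1278 0.1312]
hub 78 (array([ 541.5, -299.4]), array([30.5, 56.2]), 14.5) [ 0.5416 -0.3007  0.0833] z [0.0802 0.083  0.0887]
binrim 258 (array([540.6, 274.9]), array([ 58.1, 130.7]), 8.4) [0.5458 0.2864 0.0649] z [0.0603 0.065  0.0706]
casstop 317 (array([506.8, 268.3]), array([ 30.8, 111.8]), 9.4) [0.5027 0.2717 0.1005] z [0.0771 0.1055 0.1106]
plane n [0.76568891 0.12629641 0.63068987] [0.50268544 0.27168733 0.10054754] [0.00236885 0.01288821 0.03418486]
```

Run:
```python
from m import *
for n in ["top","side"]:
    W=np.load(n+"0.npy");im=cv2.imread(f"pics/{n}0.png").astype(int)
    g=(im[...,1]>im[...,2]+25)&(im[...,1]>im[...,0]+10)&np.isfinite(W[...,0])
    P=W[g];P=P[np.all((P>(.45,.18,.0))&(P<(.6,.36,.13)),1)]
    for _ in range(3):
        c=P.mean(0);e,v=np.linalg.eigh(np.cov((P-c).T));k=v[:,0]*np.sign(v[0,0]);d=(P-c)@k;P=P[abs(d)<2.5*d.std()+1e-4]
    print(n,len(P),"n",k.round(3),"lean",np.degrees(np.arcsin(k[2])).round(1),"yaw",np.degrees(np.arctan2(k[1],k[0])).round(1),c.round(4),"sd",d.std())
    # panel extents
    z=np.array([0,0,1.]);u=z-k*k[2];u/=np.linalg.norm(u);y=np.cross(u,k);
    A=region(W,(.45,.18,.07),(.57,.36,.13));q=(A-c);A=A[abs(q@k)<.004];q=A-c
    print(" up",u.round(3),"up max",np.percentile(q@u,[97,99.5,100]).round(4),"y ext",np.percentile(q@y,[.5,99.5]).round(4),y.round(2))
    f=region(W,(.605,-.4,.066),(.68,-.2,.074));print(" fence",rect(f),f.mean(0).round(4))
```

```text
top 368 n [0.836 0.131 0.533] lean 32.2 yaw 8.9 [0.5234 0.269  0.0735] sd 0.0012944260833387265
 up [-0.527 -0.083  0.846] up max [0.0471 0.0493 0.0528] y ext [-0.0552  0.0557] [-0.16  0.99 -0.  ]
 fence (array([ 626.1, -298.2]), array([ 15.6, 109.8]), 6.1) [ 0.6259 -0.2991  0.07  ]
side 310 n [0.82  0.125 0.559] lean 34.0 yaw 8.7 [0.5165 0.2685 0.0814] sd 0.0017243508901739891
 up [-0.552 -0.084  0.829] up max [0.0351 0.0357 0.0359] y ext [-0.054   0.0567] [-0.15  0.99  0.  ]
 fence (array([ 625.8, -295.1]), array([ 14.8, 110.5]), 5.5) [ 0.6251 -0.2917  0.0693]
```

```bash
cat > mv.py <<'E'
from h import *
from scipy.spatial.transform import Rotation as Ro
def state():
    o=robot.observe();q=o["ee_rot"];return o,np.array(o["eef_pos"]),Ro.from_quat([q[1],q[2],q[3],q[0]])
def frame(y,z):
    z=np.array(z,float);z/=np.linalg.norm(z);y=np.array(y,float);y-=z*(y@z);y/=np.linalg.norm(y)
    return Ro.from_matrix(np.stack([np.cross(y,z),y,z],1))
def row(p0,R0,p,R): return np.round(np.r_[R0.inv().apply(np.array(p)-p0)/.3,(R0.inv()*R).as_rotvec()/(np.pi/2)],3)
def yawdown(deg): a=np.radians(deg);return frame([np.cos(a),np.sin(a),0],[0,0,-1])
u=np.array([-.535,-.083,.84]);n=np.array([.835,.13,.543])
Rc=frame(n,-u);T=np.array([.4935,.2646,.1098])
E
python3 - <<'E'
from mv import *
o,p,R=state()
print(row(p,R,[.33,-.22,.26],yawdown(-30)))
print(row(np.array([.33,-.22,.26]),yawdown(-30),[.40,.05,.26],yawdown(8.8)))
print(row(np.array([.40,.05,.26]),yawdown(8.8),T+.06*u,Rc))
print(T+.06*u)
E
```

```text
[ 0.657 -0.603 -0.096  0.     0.    -0.372]
[ 0.896 -0.248  0.     0.     0.    -0.431]
[ 0.659  0.309  0.333 -0.364 -0.    -0.   ]
[0.4614  0.25962 0.1602 ]
```

Request:
arm_command([
  [0.657, -0.603, -0.096, 0, 0, -0.372, 0],
  [0.657, -0.603, -0.096, 0, 0, -0.372, 0],
  [0.657, -0.603, -0.096, 0, 0, -0.372, 0],
  [0.657, -0.603, -0.096, 0, 0, -0.372, 0],
  [0.657, -0.603, -0.096, 0, 0, -0.372, 0],
  [0.657, -0.603, -0.096, 0, 0, -0.372, 0],
  [0.657, -0.603, -0.096, 0, 0, -0.372, 0],
  [0.657, -0.603, -0.096, 0, 0, -0.372, 0],
], newtons=40)

```text
time_s: 1.67
eef_pos: [0.3309, -0.217, 0.2611]
ee_rot: [0.001, 0.865, 0.502, 0.001]
wrist_force: [-0.7, -0.1, -0.5]
finger_gap: 1.0
grasp_force: 0.0
```

Request:
arm_command([
  [0.896, -0.248, 0, 0, 0, -0.431, 0],
  [0.896, -0.248, 0, 0, 0, -0.431, 0],
  [0.896, -0.248, 0, 0, 0, -0.431, 0],
  [0.896, -0.248, 0, 0, 0, -0.431, 0],
  [0.896, -0.248, 0, 0, 0, -0.431, 0],
  [0.896, -0.248, 0, 0, 0, -0.431, 0],
  [0.896, -0.248, 0, 0, 0, -0.431, 0],
  [0.896, -0.248, 0, 0, 0, -0.431, 0],
])

```text
time_s: 2.33
eef_pos: [0.4011, 0.0538, 0.2597]
ee_rot: [-0.0, 0.649, 0.761, 0.0]
wrist_force: [0.1, -0.1, -0.3]
finger_gap: 1.001
grasp_force: 0.0
```

Run:
```python
from mv import *
o,p,R=state();print(p,o["time_s"],row(p,R,T+.06*u,Rc))
```

```text
[0.40110281 0.05376449 0.2596664 ] 2.3333 [ 0.645  0.307  0.332 -0.364 -0.002  0.003]
```

Request:
arm_command([
  [0.645, 0.307, 0.332, -0.364, 0, 0.003, 0],
  [0.645, 0.307, 0.332, -0.364, 0, 0.003, 0],
  [0.645, 0.307, 0.332, -0.364, 0, 0.003, 0],
  [0.645, 0.307, 0.332, -0.364, 0, 0.003, 0],
  [0.645, 0.307, 0.332, -0.364, 0, 0.003, 0],
  [0.645, 0.307, 0.332, -0.364, 0, 0.003, 0],
  [0.645, 0.307, 0.332, -0.364, 0, 0.003, 0],
  [0.645, 0.307, 0.332, -0.364, 0, 0.003, 0],
])

```text
time_s: 3.0
eef_pos: [0.4609, 0.2553, 0.1591]
ee_rot: [0.183, 0.626, 0.728, 0.213]
wrist_force: [-0.2, -0.9, 0.1]
finger_gap: 0.998
grasp_force: 0.0
```

Run:
```python
from mv import *
o,p,R=state();print(p,o["time_s"],row(p,R,T-.03*u,Rc),o["qpos"])
s=snap("side");cv2.imwrite("pics/c.png",cv2.resize(s["pixels"][230:350,170:310],(700,600),interpolation=3))
```

```text
[0.46088797 0.25532426 0.15911406] 3.0 [ 0.015  0.006  0.299 -0.002  0.002 -0.002] [ 0.65221249 -0.25288269 -0.69418577  0.61826326 -0.26297697  2.00343251]
```

View pics/c.png

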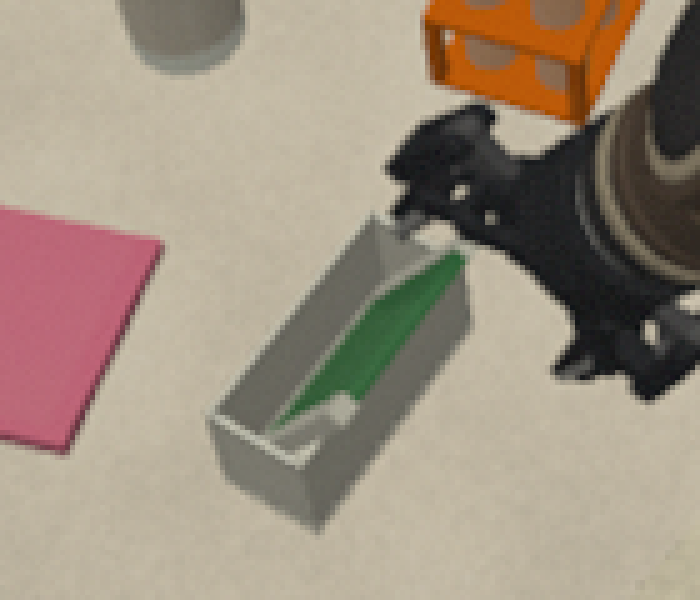

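The open fingers straddle the cassette's upper edge (crop pixel 440,250), with the bin rim clear below. Going down to grip.

Request:
arm_command([
  [0.015, 0.006, 0.1, 0, 0, 0, 0],
  [0.015, 0.006, 0.2, 0, 0, 0, 0],
  [0.015, 0.006, 0.3, 0, 0, 0, 0],
  [0.015, 0.006, 0.3, 0, 0, 0, 0],
  [0.015, 0.006, 0.3, 0, 0, 0, 0.5],
  [0.015, 0.006, 0.3, 0, 0, 0, 1],
  [0.015, 0.006, 0.3, 0, 0, 0, 1],
  [0.015, 0.006, 0.3, 0, 0, 0, 1],
], newtons=40)

```text
time_s: 3.72
eef_pos: [0.5111, 0.2676, 0.0881]
ee_rot: [0.184, 0.626, 0.726, 0.215]
wrist_force: [-0.5, 0.1, 1.3]
finger_gap: 0.453
grasp_force: 0.0
```

Request:
arm_command([
  [0, 0, 0, 0, 0, 0, 1],
  [0, 0, 0, 0, 0, 0, 1],
  [0, 0, 0, 0, 0, 0, 1],
  [0, 0, 0, 0, 0, 0, 1],
  [0, 0, 0, 0, 0, 0, 1],
  [0, 0, 0, 0, 0, 0, 1],
])

```text
time_s: 4.22
eef_pos: [0.5109, 0.2678, 0.0871]
ee_rot: [0.184, 0.626, 0.727, 0.215]
wrist_force: [-2.6, -0.5, 5.7]
finger_gap: 0.106
grasp_force: 44.8
```

Run:
```python
from mv import *
o,p,R=state();print(p,o["time_s"],row(p,R,T-.03*u,Rc),o["wrist_force"],o["finger_gap"]*85,o["grasp_force"])
```

```text
[0.51089628 0.26778121 0.0870594 ] 4.2167 [-0.002 -0.008  0.004  0.001  0.001 -0.003] [-2.56090217 -0.52487698  5.74425066] 9.018192894761818 44.79487717151642
```

Request:
arm_command([
  [0, 0, -0.04, 0, 0, 0, 1],
  [0, 0, -0.09, 0, 0, 0, 1],
  [0, 0, -0.14, 0, 0, 0, 1],
  [0, 0, -0.2, 0, 0, 0, 1],
  [0, 0, -0.26, 0, 0, 0, 1],
  [0, 0, -0.32, 0, 0, 0, 1],
  [0, 0, -0.38, 0, 0, 0, 1],
  [0, 0, -0.43, 0, 0, 0, 1],
])

```text
time_s: 4.88
eef_pos: [0.44, 0.2565, 0.1942]
ee_rot: [0.183, 0.626, 0.727, 0.213]
wrist_force: [0.3, 0.8, -2.8]
finger_gap: 0.111
grasp_force: 43.5
```

Run:
```python
from mv import *
o,p,R=state();print(p,o["time_s"],o["wrist_force"],o["finger_gap"]*85,o["grasp_force"])
a=np.array([.45,.20,.28]);print(row(p,R,a,yawdown(8)))
b=np.array([.52,-.06,.28]);print(row(a,yawdown(8),b,yawdown(5)))
c=np.array([.605,-.30,.24]);print(row(b,yawdown(5),c,yawdown(5.3)))
s=snap("side");cv2.imwrite("pics/d.png",cv2.resize(s["pixels"][200:340,170:350],(720,560),interpolation=3))
```

```text
[0.44004434 0.25647585 0.19415831] 4.8833 [ 0.31077879  0.75030216 -2.76623459] 9.394686310189988 43.54516088962555
[-0.191  0.159 -0.238  0.363 -0.002  0.006]
[-0.891  0.11   0.     0.     0.     0.033]
[-0.822  0.213  0.133  0.     0.    -0.003]
```

View pics/d.png

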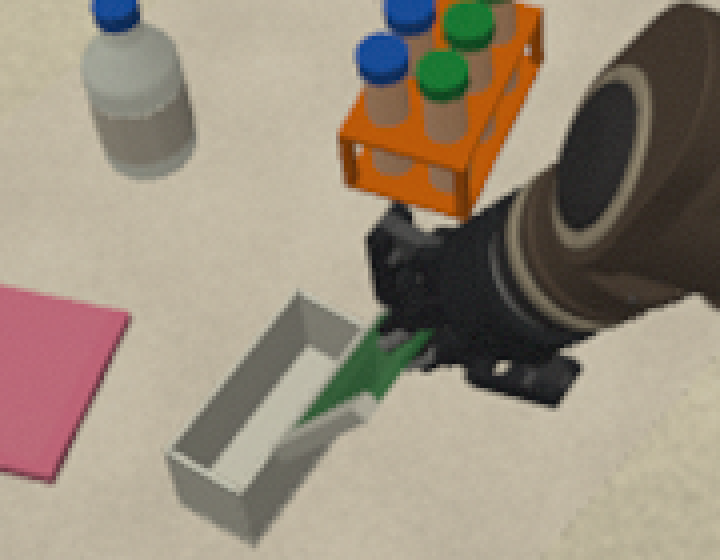

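The cassette is out of the bin, held straight (crop 350,380). Next it goes upright and across to the stand.

Request:
arm_command([
  [-0.191, 0.159, -0.238, 0.363, 0, 0.006, 1],
  [-0.191, 0.159, -0.238, 0.363, 0, 0.006, 1],
  [-0.191, 0.159, -0.238, 0.363, 0, 0.006, 1],
  [-0.191, 0.159, -0.238, 0.363, 0, 0.006, 1],
  [-0.191, 0.159, -0.238, 0.363, 0, 0.006, 1],
  [-0.191, 0.159, -0.238, 0.363, 0, 0.006, 1],
  [-0.191, 0.159, -0.238, 0.363, 0, 0.006, 1],
])

```text
time_s: 5.52
eef_pos: [0.4529, 0.2004, 0.2771]
ee_rot: [-0.002, 0.656, 0.754, 0.0]
wrist_force: [-0.5, -0.2, -2.5]
finger_gap: 0.105
grasp_force: 43.4
```

Request:
arm_command([
  [-0.09, 0.01, 0, 0, 0, 0.033, 1],
  [-0.2, 0.02, 0, 0, 0, 0.033, 1],
  [-0.32, 0.04, 0, 0, 0, 0.033, 1],
  [-0.44, 0.05, 0, 0, 0, 0.033, 1],
  [-0.56, 0.07, 0, 0, 0, 0.033, 1],
  [-0.68, 0.08, 0, 0, 0, 0.033, 1],
  [-0.8, 0.1, 0, 0, 0, 0.033, 1],
  [-0.891, 0.11, 0, 0, 0, 0.033, 1],
])

```text
time_s: 6.18
eef_pos: [0.5207, -0.0615, 0.2796]
ee_rot: [0.001, 0.675, 0.738, 0.003]
wrist_force: [0.8, 0.3, -2.7]
finger_gap: 0.109
grasp_force: 43.4
```

Run:
```python
from mv import *
o,p,R=state();print(p,o["time_s"],o["wrist_force"],o["finger_gap"]*85,o["grasp_force"])
c=np.array([.605,-.30,.24]);print(row(p,R,c,yawdown(5.3)))
```

```text
[ 0.52070446 -0.06154779  0.2796273 ] 6.1833 [ 0.82640741  0.2837034  -2.70793737] 9.258072549131992 43.422954082489014
[-0.817  0.209  0.132  0.004 -0.001 -0.003]
```

Request:
arm_command([
  [-0.1, 0.02, 0.02, 0, 0, 0, 1],
  [-0.2, 0.05, 0.04, 0, 0, 0, 1],
  [-0.32, 0.08, 0.06, 0, 0, 0, 1],
  [-0.44, 0.11, 0.08, 0, 0, 0, 1],
  [-0.56, 0.14, 0.1, 0, 0, 0, 1],
  [-0.68, 0.17, 0.12, 0, 0, 0, 1],
  [-0.817, 0.209, 0.132, 0.004, 0, -0.003, 1],
  [-0.817, 0.209, 0.132, 0.004, 0, -0.003, 1],
])

```text
time_s: 6.85
eef_pos: [0.606, -0.3032, 0.2351]
ee_rot: [-0.003, 0.675, 0.738, -0.002]
wrist_force: [-1.2, -0.2, -3.8]
finger_gap: 0.109
grasp_force: 43.4
```

```bash
cat > cas.py <<'E'
from mv import *
from m import *
o,p,R=state();print(p,R.as_matrix().round(3).tolist(),o["time_s"],o["finger_gap"]*85)
for nm in ["side","top"]:
    s=snap(nm);W=cloud(s);np.save(nm+"1.npy",W);cv2.imwrite(f"pics/{nm}1.png",s["pixels"])
    for d in silhouettes(s,"cassette_mid")[:2]:
        P=W[d["pixels"]];P=P[np.isfinite(P[:,0])]
        Q=P[(abs(P-p)<(.06,.09,.14)).all(1)]
        if len(Q)<40: continue
        c=np.median(Q,0);
        for _ in range(4):
            c=Q.mean(0);e,v=np.linalg.eigh(np.cov((Q-c).T));k=v[:,0]*np.sign(v[0,0]);dd=(Q-c)@k;Q=Q[abs(dd)<2*dd.std()+5e-4]
        x=np.array([np.cos(.093),np.sin(.093),0]);y=np.array([-x[1],x[0],0])
        print(nm,d["conf"],d["at"],len(Q),"n",k.round(3),"c-p stand axes",((c-p)@x).round(4),((c-p)@y).round(4),"y ext",(np.percentile((Q-p)@y,[.5,2,98,99.5])).round(4),"z",np.percentile(Q[:,2],[.5,2,98,99.5]).round(4))
    f=region(W,(.600,-.4,.050),(.68,-.2,.074));
E
python3 cas.py
python3 - <<'E'
import cv2,numpy as np
t=cv2.imread("pics/side1.png");cv2.imwrite("pics/e.png",cv2.resize(t[60:200,300:460],(640,560),interpolation=3))
E
```

```text
[ 0.60596393 -0.30316438  0.23513177] [[-0.089, 0.996, -0.007], [0.996, 0.089, 0.001], [0.001, -0.006, -1.0]] 6.85 9.291425062461931
side 0.94 [355.5, 125.1] 533 n [ 0.996  0.084 -0.007] c-p stand axes -0.0045 0.0119 y ext [-0.0518 -0.049   0.0583  0.0591] z [0.138  0.1415 0.2589 0.2608]
```

View pics/e.png

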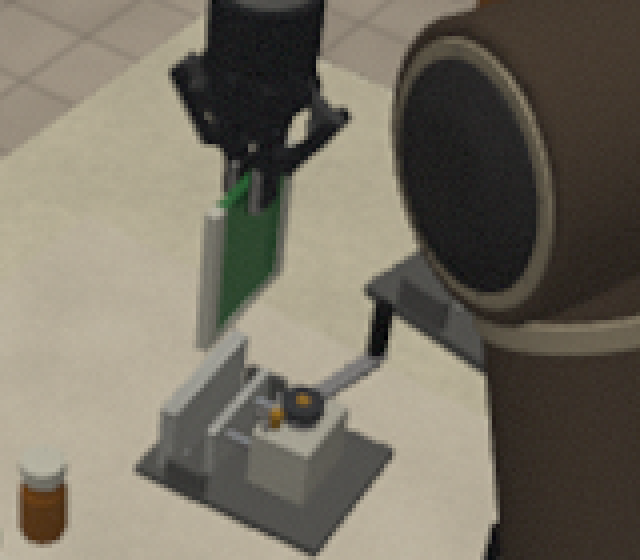

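The cassette hangs upright over the slot, held at crop pixel (245,250). It needs about +4 mm along y and +4 mm along x. I'll do that and lower it to just above the fence.

Run:
```python
from mv import *
o,p,R=state();print(row(p,R,[.6103,-.299,.18],yawdown(5.4)))
```

```text
[-0.009  0.018  0.198 -0.002 -0.002 -0.   ]
```

```bash
python3 - <<'E'
from mv import *
o,p,R=state();print(p, o["joint_velocities"])
E
python3 cas.py
```

```text
[ 0.60487954 -0.29687668  0.23954711] [ 0.01422325 -0.01517852  0.00618519  0.0082036   0.00056571 -0.00017808]
[ 0.60487954 -0.29687668  0.23954711] [[-0.094, 0.996, -0.004], [0.996, 0.094, 0.003], [0.003, -0.003, -1.0]] 7.05 9.249092715547135
side 0.95 [352.0, 127.0] 534 n [ 0.996  0.09  -0.005] c-p stand axes -0.0043 0.012 y ext [-0.0537 -0.0495  0.0575  0.0593] z [0.1427 0.1464 0.2631 0.2661]
```

Request:
arm_command([
  [0.003, 0.018, 0.04, 0, 0, 0, 1],
  [0.003, 0.018, 0.08, 0, 0, 0, 1],
  [0.003, 0.018, 0.12, 0, 0, 0, 1],
  [0.003, 0.018, 0.16, 0, 0, 0, 1],
  [0.003, 0.018, 0.2, 0, 0, 0, 1],
  [0.003, 0.018, 0.2, 0, 0, 0, 1],
  [0.003, 0.018, 0.2, 0, 0, 0, 1],
  [0.003, 0.018, 0.2, 0, 0, 0, 1],
])

```text
time_s: 7.92
eef_pos: [0.6107, -0.2963, 0.179]
ee_rot: [-0.003, 0.673, 0.739, -0.0]
wrist_force: [0.5, -0.8, -1.9]
finger_gap: 0.105
grasp_force: 43.4
```

```bash
python3 cas.py;  python3 - <<'E'
from m import *
for n in ["side","top"]:
    W=np.load(n+"1.npy")
    for nm,lo,hi in [("fence",(.605,-.36,.064),(.68,-.2,.072)),("jaw",(.575,-.36,.045),(.603,-.24,.06))]:
        P=region(W,lo,hi); 
        if len(P)>5: print(n,nm,len(P),rect(P),P.mean(0).round(4))
t=cv2.imread("pics/side1.png")[90:190,310:430];u=cv2.imread("pics/top1.png")[160:260,350:470]
cv2.imwrite("pics/f.png",np.hstack([cv2.resize(a,(400,333),interpolation=3) for a in(t,u)]))
E
```

```text
[ 0.61067841 -0.29630004  0.17897782] [[-0.093, 0.996, -0.005], [0.996, 0.093, 0.003], [0.004, -0.004, -1.0]] 7.9167 8.924219484363956
side 0.96 [348.8, 143.0] 453 n [ 0.996  0.093 -0.008] c-p stand axes -0.0045 0.0152 y ext [-0.048  -0.0456  0.0578  0.0598] z [0.0824 0.0842 0.2032 0.2048]
side fence 22 (array([ 625.6, -251.2]), array([14.9, 20.7]), 45.9) [ 0.6228 -0.2497  0.068 ]
side jaw 82 (array([ 589.5, -297. ]), array([19.8, 84.9]), 4.7) [ 0.5931 -0.2933  0.0533]
top fence 6 (array([ 620.3, -246.1]), array([ 2.7, 14.2]), 63.0) [ 0.6199 -0.2464  0.0694]
```

View pics/f.png

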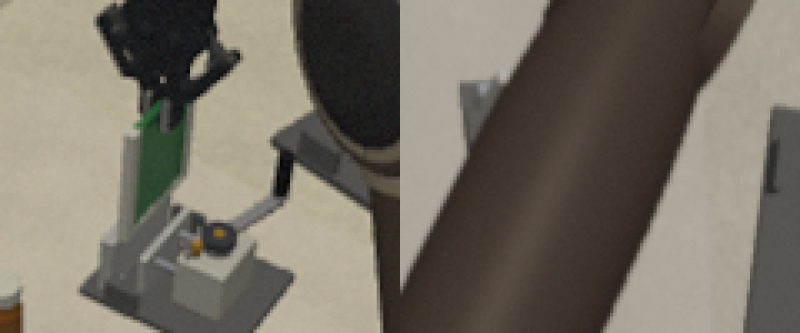

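Cassette's lower edge sits above the slot between jaw and fence (crop 140,235). I'll shift 1 mm and lower it.

Request:
arm_command([
  [-0.005, -0.003, 0.01, 0, 0, 0, 1],
  [-0.005, -0.003, 0.03, 0, 0, 0, 1],
  [-0.005, -0.003, 0.06, 0, 0, 0, 1],
  [-0.005, -0.003, 0.09, 0, 0, 0, 1],
  [-0.005, -0.003, 0.12, 0, 0, 0, 1],
  [-0.005, -0.003, 0.15, 0, 0, 0, 1],
  [-0.005, -0.003, 0.17, 0, 0, 0, 1],
  [-0.005, -0.003, 0.19, 0, 0, 0, 1],
])

```text
time_s: 8.78
eef_pos: [0.609, -0.2978, 0.1203]
ee_rot: [-0.004, 0.674, 0.739, -0.001]
wrist_force: [-0.5, 0.1, -2.6]
finger_gap: 0.107
grasp_force: 43.4
```

Request:
arm_command([
  [0, 0, 0.01, 0, 0, 0, 1],
  [0, 0, 0.02, 0, 0, 0, 1],
  [0, 0, 0.03, 0, 0, 0, 1],
  [0, 0, 0.03, 0, 0, 0, 1],
  [0, 0, 0.03, 0, 0, 0, 1],
])

```text
time_s: 9.2
eef_pos: [0.6093, -0.298, 0.1127]
ee_rot: [-0.003, 0.674, 0.739, -0.0]
wrist_force: [-0.2, 0.5, -2.2]
finger_gap: 0.109
grasp_force: 43.4
```

```bash
python3 cas.py
```

```text
[ 0.60934574 -0.29800756  0.11269241] [[-0.093, 0.996, -0.005], [0.996, 0.093, 0.003], [0.004, -0.005, -1.0]] 9.2 9.242895457840838
side 0.61 [350.2, 153.3] 358 n [ 0.996  0.088 -0.012] c-p stand axes -0.0043 0.017 y ext [-0.0533 -0.0503  0.0589  0.0597] z [0.0263 0.0323 0.1374 0.1392]
top 0.62 [373.1, 191.9] 39 n [ 0.417 -0.909 -0.015] c-p stand axes -0.0028 0.0515 y ext [0.0474 0.0475 0.054  0.054 ] z [0.0328 0.0337 0.1429 0.1447]
```

Request:
arm_command([
  [0, 0, 0.005, 0, 0, 0, 1],
  [0, 0, 0.01, 0, 0, 0, 1],
  [0, 0, 0.015, 0, 0, 0, 1],
  [0, 0, 0.018, 0, 0, 0, 1],
  [0, 0, 0.018, 0, 0, 0, 1],
])

```text
time_s: 9.82
eef_pos: [0.6091, -0.2979, 0.1067]
ee_rot: [-0.003, 0.674, 0.739, -0.001]
wrist_force: [-0.3, -0.0, -3.2]
finger_gap: 0.11
grasp_force: 43.4
```

Request:
arm_command([
  [0, 0, 0.003, 0, 0, 0, 1],
  [0, 0, 0.006, 0, 0, 0, 1],
  [0, 0, 0.006, 0, 0, 0, 1],
])

```text
time_s: 10.07
eef_pos: [0.6094, -0.2979, 0.1058]
ee_rot: [-0.003, 0.674, 0.739, -0.0]
wrist_force: [-1.1, 1.1, 0.3]
finger_gap: 0.108
grasp_force: 43.8
```

Contact is starting; a touch further.

Request:
arm_command([
  [0, 0, 0.002, 0, 0, 0, 1],
  [0, 0, 0.004, 0, 0, 0, 1],
  [0, 0, 0.004, 0, 0, 0, 1],
  [0, 0, 0.004, 0, 0, 0, 1],
])

```text
time_s: 10.4
eef_pos: [0.6095, -0.2978, 0.1057]
ee_rot: [-0.002, 0.673, 0.739, -0.0]
wrist_force: [-1.9, 3.4, 6.1]
finger_gap: 0.1
grasp_force: 44.7
```

Request:
arm_command([
  [0, 0, 0, 0, 0, 0, 0.85],
  [0, 0, 0, 0, 0, 0, 0.8],
  [0, 0, 0, 0, 0, 0, 0.75],
  [0, 0, 0, 0, 0, 0, 0.7],
  [0, 0, 0, 0, 0, 0, 0.65],
  [0, 0, 0, 0, 0, 0, 0.65],
])

```text
time_s: 10.9
eef_pos: [0.6092, -0.298, 0.1039]
ee_rot: [-0.003, 0.674, 0.739, -0.001]
wrist_force: [0.2, -0.1, -0.3]
finger_gap: 0.349
grasp_force: 0.0
```

Request:
arm_command([
  [0, 0, -0.03, 0, 0, 0, 0.6],
  [0, 0, -0.08, 0, 0, 0, 0.6],
  [0, 0, -0.15, 0, 0, 0, 0.6],
  [0, 0, -0.25, 0, 0, 0, 0.6],
  [0, 0, -0.35, 0, 0, 0, 0.6],
  [0, 0, -0.35, 0, 0, 0, 0.6],
  [0, 0, -0.35, 0, 0, 0, 0.6],
])

```text
time_s: 11.48
eef_pos: [0.6109, -0.2988, 0.2123]
ee_rot: [-0.001, 0.674, 0.739, 0.0]
wrist_force: [-0.6, 0.1, -1.0]
finger_gap: 0.402
grasp_force: 0.0
```

```bash
python3 cas.py;python3 - <<'E'
from m import *
for n in ["side","top"]:
    W=np.load(n+"1.npy")
    for nm,lo,hi in [("cass",(.575,-.38,.09),(.66,-.2,.140)),("fence",(.605,-.36,.064),(.68,-.2,.072)),("post",(.5,-.45,.11),(.56,-.33,.14)),("hub",(.5,-.33,.08),(.57,-.25,.13))]:
        P=region(W,lo,hi); 
        if len(P)>5: print(n,nm,len(P),rect(P),P.mean(0).round(4),P[:,2].max())
t=cv2.imread("pics/side1.png")[90:190,310:430];u=cv2.imread("pics/top1.png")[160:260,350:470]
cv2.imwrite("pics/g.png",np.hstack([cv2.resize(a,(400,333),interpolation=3) for a in(t,u)]))
E
```

```text
[ 0.61087011 -0.29883633  0.21230945] [[-0.093, 0.996, -0.001], [0.996, 0.093, 0.001], [0.001, -0.001, -1.0]] 11.4833 34.16408856140284
side 0.59 [352.2, 152.6] 293 n [ 0.996  0.089 -0.03 ] c-p stand axes -0.0053 0.0064 y ext [-0.054  -0.0494  0.0589  0.0607] z [0.0725 0.0746 0.131  0.1331]
side cass 263 (array([ 608.5, -296.2]), array([ 13.2, 117.2]), 5.3) [ 0.6058 -0.2906  0.115 ] 0.1345820240379107
side fence 46 (array([ 618.8, -292.8]), array([110.6,  26.7]), 89.8) [ 0.6165 -0.2746  0.0683] 0.07146233295428454
side post 42 (array([ 528.2, -378.8]), array([15.8, 16.2]), 14.9) [ 0.5274 -0.3782  0.1224] 0.13316300649668877
side hub 83 (array([ 541.3, -298.5]), array([31.4, 57.7]), 11.6) [ 0.5425 -0.2995  0.0834] 0.09030659684424294
top cass 27 (array([ 603. , -249.1]), array([11.3,  8.8]), 88.3) [ 0.6027 -0.248   0.1188] 0.13714511457005613
top fence 24 (array([ 621.4, -251.2]), array([15.9, 31.7]), 40.8) [ 0.6225 -0.2535  0.0697] 0.07192248224118347
```

View pics/g.png

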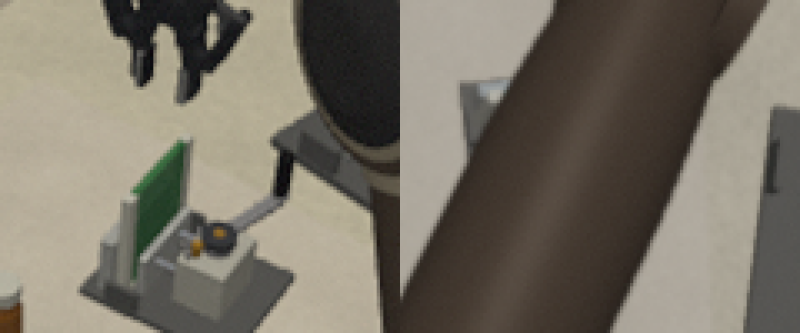

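The cassette stands alone, upright in the slot (crop 160,215). Now to locate pivot and handle for the lever.

Run:
```python
from m import *
from mv import state,row,yawdown
def circ(n,k,box):
    W=np.load(f"{n}{k}.npy");im=cv2.imread(f"pics/{n}{k}.png").astype(int)
    d=(im.max(2)<80)&np.isfinite(W[...,0]);P=W[d];P=P[np.all((P>box[0])&(P<box[1]),1)]
    (c,r)=cv2.minEnclosingCircle((P[:,:2]*1000).astype(np.float32));print(n,k,len(P),np.round(c,1),round(r,1),P.mean(0).round(4),np.median(P[:,:2],0).round(4))
for n,k in [("top",0),("side",0),("side",1)]:
    print("hub");circ(n,k,((.515,-.335,.075),(.575,-.27,.1)))
    print("post");circ(n,k,((.49,-.42,.124),(.57,-.34,.137)))
o,p,R=state();print(p,o["time_s"],o["qpos"])
```

```text
hub
top 0 78 [ 541.9 -305. ] 15.9 [ 0.5416 -0.305   0.0834] [ 0.5405 -0.3045]
post
top 0 21 [ 528.1 -382.6] 7.1 [ 0.5276 -0.3824  0.1301] [ 0.5276 -0.3822]
hub
side 0 68 [ 541.8 -302.7] 19.3 [ 0.5399 -0.3009  0.0816] [ 0.5385 -0.2998]
post
side 0 16 [ 528.1 -380.5] 7.8 [ 0.527  -0.3801  0.1291] [ 0.5267 -0.3805]
hub
side 1 70 [ 541.2 -303. ] 18.4 [ 0.5402 -0.3011  0.0816] [ 0.5394 -0.2996]
post
side 1 16 [ 526.3 -379.1] 8.6 [ 0.5267 -0.3792  0.1298] [ 0.5269 -0.379 ]
[ 0.60926846 -0.29806621  0.20777868] 11.6833 [-4.55361653e-01  4.36376192e-01  3.19072633e-01  1.46203347e+00
  8.61471250e-04  1.02263084e+00]
```

Run:
```python
from mv import *
o,p,R=state()
print(row(p,R,[.5275,-.381,.165],yawdown(-10.2)))
```

```text
[-0.251 -0.296  0.143 -0.005 -0.003  0.172]
```

Request:
arm_command([
  [-0.06, -0.07, 0, 0, 0, 0.05, 0.4],
  [-0.13, -0.15, 0, 0, 0, 0.1, 0.4],
  [-0.2, -0.23, 0.02, 0, 0, 0.15, 0.4],
  [-0.251, -0.296, 0.06, -0.005, -0.003, 0.172, 0.4],
  [-0.251, -0.296, 0.1, -0.005, -0.003, 0.172, 0.4],
  [-0.251, -0.296, 0.143, -0.005, -0.003, 0.172, 0.4],
  [-0.251, -0.296, 0.143, -0.005, -0.003, 0.172, 0.4],
  [-0.251, -0.296, 0.143, -0.005, -0.003, 0.172, 0.4],
])

```text
time_s: 12.35
eef_pos: [0.5272, -0.3808, 0.1648]
ee_rot: [-0.0, 0.767, 0.642, 0.0]
wrist_force: [0.3, -0.3, 0.5]
finger_gap: 0.602
grasp_force: 0.0
```

Run:
```python
from mv import *
o,p,R=state();print(p,row(p,R,[.5275,-.381,.093],yawdown(-10.2)))
s=snap("side");cv2.imwrite("pics/i.png",cv2.resize(s["pixels"][70:190,310:450],(560,480),interpolation=3))
o,p,R=state();print(p,row(p,R,[.5275,-.381,.093],yawdown(-10.2)))
```

```text
[ 0.5271902  -0.38084236  0.16482744] [-0.     0.001  0.239 -0.    -0.     0.   ]
[ 0.52787092 -0.3810105   0.16589153] [-0.    -0.002  0.243  0.001  0.     0.001]
```

View pics/i.png

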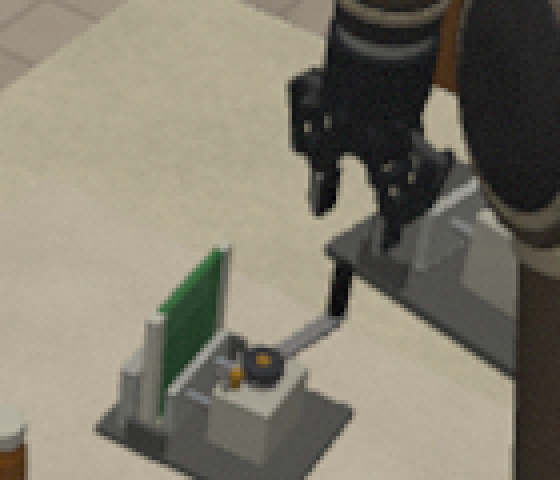

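The fingers straddle the post (crop 340,290), so descend and grip.

Request:
arm_command([
  [0, 0, 0.06, 0, 0, 0, 0.4],
  [0, 0, 0.12, 0, 0, 0, 0.4],
  [0, 0, 0.18, 0, 0, 0, 0.4],
  [0, 0, 0.24, 0, 0, 0, 0.4],
  [0, 0, 0.24, 0, 0, 0, 0.4],
  [0, 0, 0.24, 0, 0, 0, 0.6],
  [0, 0, 0.24, 0, 0, 0, 0.8],
  [0, 0, 0.24, 0, 0, 0, 1],
], newtons=50)

```text
time_s: 13.07
eef_pos: [0.5294, -0.382, 0.0963]
ee_rot: [0.003, 0.767, 0.642, 0.001]
wrist_force: [2.3, -1.5, 1.3]
finger_gap: 0.181
grasp_force: 9.3
```

Request:
arm_command([
  [0, 0, 0, 0, 0, 0, 1],
  [0, 0, 0, 0, 0, 0, 1],
  [0, 0, 0, 0, 0, 0, 1],
  [0, 0, 0, 0, 0, 0, 1],
  [0, 0, 0, 0, 0, 0, 1],
  [0, 0, 0, 0, 0, 0, 1],
])

```text
time_s: 13.57
eef_pos: [0.5293, -0.3823, 0.0958]
ee_rot: [0.003, 0.767, 0.642, 0.001]
wrist_force: [2.8, -2.0, 5.9]
finger_gap: 0.172
grasp_force: 49.1
```

```bash
cat > lev.py <<'E'
from mv import *
C=np.array([.5415,-.303])
o,p,R=state();d=p[:2]-C;a=np.degrees(np.arctan2(d[1],d[0]));y=R.as_matrix()[:,1];f=np.array(o["wrist_force"])
t=np.array([d[1],-d[0]])/np.linalg.norm(d)  # clockwise tangent
print(p.round(4),"ang",a.round(1),"r",np.linalg.norm(d).round(4),"tool yaw",np.degrees(np.arctan2(y[1],y[0])).round(1),"t",o["time_s"],"gap",(o["finger_gap"]*85).round(1),"grip",o["grasp_force"].round(1))
print("f",f.round(1),"resist",(-f[:2]@t).round(1),"radial",(f[:2]@d/np.linalg.norm(d)).round(1),"Mz",o["torque"][2].round(2))
E
python3 lev.py
```

```text
Traceback (most recent call last):
  File "lev.py", line 5, in <module>
    print(p.round(4),"ang",a.round(1),"r",np.linalg.norm(d).round(4),"tool yaw",np.degrees(np.arctan2(y[1],y[0])).round(1),"t",o["time_s"],"gap",(o["finger_gap"]*85).round(1),"grip",o["grasp_force"].round(1))
                                                                                                                                                 ^^^^^^^^^^^^^^^^^^^^^^^^^^
AttributeError: 'float' object has no attribute 'round'
```

Request:
arm_command([
  [0.0004, -0.014, -0.004, 0, 0, 0.0333, 1],
  [0.0015, -0.0279, -0.004, 0, 0, 0.0667, 1],
  [0.0033, -0.0417, -0.004, 0, 0, 0.1, 1],
  [0.0058, -0.0554, -0.004, 0, 0, 0.1333, 1],
  [0.0091, -0.069, -0.004, 0, 0, 0.1667, 1],
  [0.0131, -0.0824, -0.004, 0, 0, 0.2, 1],
  [0.0177, -0.0956, -0.004, 0, 0, 0.2333, 1],
  [0.0231, -0.1085, -0.004, 0, 0, 0.2667, 1],
])

```text
time_s: 14.23
eef_pos: [0.4986, -0.3691, 0.096]
ee_rot: [0.002, 0.884, 0.467, 0.002]
wrist_force: [5.9, -1.0, 0.7]
finger_gap: 0.173
grasp_force: 48.9
```

```bash
sed -i 's/^o,p,R=state();d/o,p,R=state();o={k:np.array(v) for k,v in o.items()};d/' lev.py; python3 lev.py
```

```text
[ 0.4986 -0.3691  0.096 ] ang -122.9 r 0.0788 tool yaw -34.3 t 14.2333 gap 14.7 grip 48.9
f [ 5.9 -1.   0.7] resist 5.4 radial -2.4 Mz -0.13
```

Request:
arm_command([
  [0.0001, -0.007, 0, 0, 0, 0.0167, 1],
  [0.0004, -0.014, 0, 0, 0, 0.0333, 1],
  [0.0008, -0.0209, 0, 0, 0, 0.05, 1],
  [0.0015, -0.0279, 0, 0, 0, 0.0667, 1],
  [0.0023, -0.0348, 0, 0, 0, 0.0833, 1],
  [0.0033, -0.0417, 0, 0, 0, 0.1, 1],
  [0.0045, -0.0486, 0, 0, 0, 0.1167, 1],
  [0.0058, -0.0554, 0, 0, 0, 0.1333, 1],
])

```text
time_s: 14.9
eef_pos: [0.4862, -0.3583, 0.0959]
ee_rot: [0.002, 0.928, 0.373, 0.002]
wrist_force: [6.4, -0.2, 0.4]
finger_gap: 0.168
grasp_force: 49.0
```

```bash
python3 lev.py
cat > jaw.py <<'E'
from m import *
s=snap("side");W=cloud(s);np.save("side2.npy",W);cv2.imwrite("pics/side2.png",s["pixels"])
x=np.array([np.cos(.093),np.sin(.093)])
J=region(W,(.57,-.36,.045),(.612,-.24,.06));q=J[:,:2]@x
Cs=region(W,(.58,-.38,.09),(.66,-.2,.140));print("jaw",len(J),np.percentile(q,[5,50,95]).round(4),"cass",len(Cs),np.percentile(Cs[:,:2]@x,[5,50,95]).round(4))
im=s["pixels"].astype(int)
m=(im[...,2]>im[...,0]+40)&(abs(W[...,0]-.5415)<.02)&(abs(W[...,1]+.302)<.02)&(W[...,2]>.075)
P=W[m];print("pin",len(P),P[:,2].max().round(4) if len(P) else 0,np.median(P,0).round(4) if len(P) else 0)
E
python3 jaw.py
```

```text
[ 0.4862 -0.3583  0.0959] ang -135.0 r 0.0782 tool yaw -46.2 t 14.9 gap 14.3 grip 49.0
f [ 6.4 -0.2  0.4] resist 4.7 radial -4.4 Mz -0.18
jaw 117 [0.5686 0.5742 0.5803] cass 261 [0.5774 0.5799 0.5867]
pin 12 0.0859 [ 0.5451 -0.3056  0.083 ]
```

Request:
arm_command([
  [0.002, -0.007, 0, 0, 0, 0.0167, 1],
  [0.004, -0.014, 0, 0, 0, 0.0333, 1],
  [0.005, -0.0209, 0, 0, 0, 0.05, 1],
  [0.006, -0.0279, 0, 0, 0, 0.0667, 1],
  [0.006, -0.0279, 0, 0, 0, 0.0667, 1],
])

```text
time_s: 15.37
eef_pos: [0.4811, -0.3517, 0.0961]
ee_rot: [0.002, 0.946, 0.323, 0.002]
wrist_force: [3.0, -3.1, 1.2]
finger_gap: 0.17
grasp_force: 48.9
```

```bash
python3 lev.py;python3 jaw.py
```

```text
[ 0.4811 -0.3517  0.0961] ang -141.1 r 0.0776 tool yaw -52.3 t 15.3667 gap 14.4 grip 48.9
f [ 3.  -3.1  1.2] resist 4.3 radial -0.4 Mz -0.2
jaw 116 [0.5701 0.575  0.5822] cass 267 [0.5787 0.581  0.5881]
pin 12 0.0878 [ 0.5451 -0.3064  0.0834]
```

Request:
arm_command([
  [0.0001, -0.007, 0, 0, 0, 0.0167, 1],
  [0.0004, -0.014, 0, 0, 0, 0.0333, 1],
  [0.0008, -0.0209, 0, 0, 0, 0.05, 1],
  [0.0015, -0.0279, 0, 0, 0, 0.0667, 1],
  [0.0015, -0.0279, 0, 0, 0, 0.0667, 1],
])

```text
time_s: 15.83
eef_pos: [0.4764, -0.3448, 0.0959]
ee_rot: [0.002, 0.962, 0.273, 0.002]
wrist_force: [4.9, -3.2, -0.5]
finger_gap: 0.173
grasp_force: 48.9
```

```bash
python3 lev.py;python3 jaw.py
```

```text
[ 0.4764 -0.3448  0.0959] ang -147.3 r 0.0773 tool yaw -58.3 t 15.8333 gap 14.7 grip 48.9
f [ 4.9 -3.2 -0.5] resist 5.3 radial -2.4 Mz -0.23
jaw 108 [0.5699 0.5749 0.5817] cass 262 [0.5785 0.581  0.5876]
pin 10 0.0896 [ 0.544  -0.3055  0.0847]
```

Request:
arm_command([
  [0.0001, -0.007, 0, 0, 0, 0.0167, 1],
  [0.0004, -0.014, 0, 0, 0, 0.0333, 1],
  [0.0004, -0.014, 0, 0, 0, 0.0333, 1],
])

```text
time_s: 16.13
eef_pos: [0.4744, -0.3412, 0.0959]
ee_rot: [0.002, 0.969, 0.248, 0.002]
wrist_force: [4.8, -4.8, 1.2]
finger_gap: 0.171
grasp_force: 48.9
```

```bash
python3 lev.py;python3 jaw.py
```

```text
[ 0.4744 -0.3412  0.0959] ang -150.3 r 0.0772 tool yaw -61.3 t 16.1333 gap 14.5 grip 48.9
f [ 4.8 -4.8  1.2] resist 6.5 radial -1.8 Mz -0.2
jaw 112 [0.5699 0.5749 0.5806] cass 268 [0.5785 0.5811 0.588 ]
pin 12 0.0923 [ 0.543  -0.304   0.0872]
```

```bash
cat > pin.py <<'E'
from m import *
import sys
for n in sys.argv[1:]:
    W=np.load(n+".npy");im=cv2.imread(f"pics/{n}.png").astype(int)
    m=(im[...,2]>im[...,0]+30)&(abs(W[...,0]-.5415)<.02)&(abs(W[...,1]+.302)<.02)&(W[...,2]>.075)
    r,c=np.nonzero(m);P=W[m];print(n,len(P),np.percentile(P[:,2],[10,50,90]).round(4),P.mean(0).round(4),"px",c.mean().round(2),r.mean().round(2),r.min(),r.max())
E
python3 pin.py side0 side1 side2
python3 - <<'E'
import cv2,numpy as np
a=[cv2.resize(cv2.imread(f"pics/{n}.png")[130:180,340:390],(380,380),interpolation=0) for n in("side1","side2")]
cv2.imwrite("pics/j.png",np.hstack(a))
E
```

```text
side0 12 [0.0799 0.0834 0.087 ] [ 0.5435 -0.304   0.0834] px 375.0 159.83 158 162
side1 12 [0.0782 0.083  0.0853] [ 0.5441 -0.3051  0.0823] px 375.0 159.83 158 162
side2 13 [0.0815 0.0876 0.0913] [ 0.544  -0.3062  0.0866] px 375.38 158.62 157 160
```

View pics/j.png

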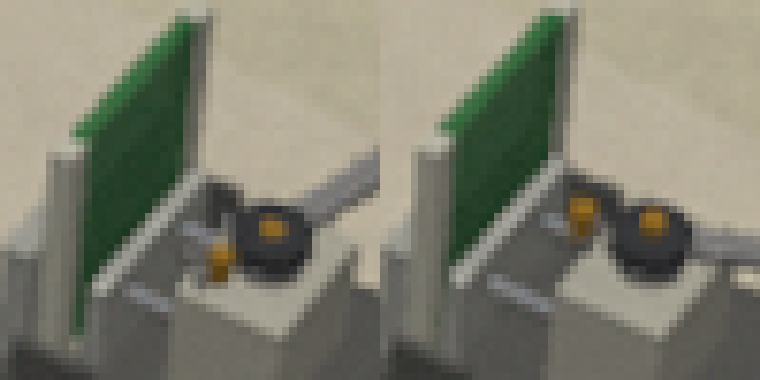

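Run:
```python
from m import *
for n in ["top0","side0","side1","side2"]:
    W=np.load(n+".npy");im=cv2.imread(f"pics/{n}.png").astype(int)
    m=(im[...,2]>im[...,0]+40)&np.isfinite(W[...,0])&(abs(W[...,0]-.56)<.06)&(abs(W[...,1]+.29)<.06)&(W[...,2]>.02)
    k,L,st,ce=cv2.connectedComponentsWithStats(m.astype(np.uint8))
    for i in range(1,k):
        P=W[L==i]
        if len(P)>2: print(n,len(P),ce[i].round(1),np.median(P,0).round(4),P[:,2].max().round(4))
W0=np.load("side1.npy");W2=np.load("side2.npy")
x=np.array([np.cos(.093),np.sin(.093)])
for W in(np.load("side0.npy"),W0,W2):
    P=region(W,(.57,-.35,.052),(.615,-.25,.058));P=P[(P[:,:2]@x)<.588];print(len(P),np.percentile(P[:,:2]@x,[10,50,90]).round(4))
```

```text
top0 6 [386.5 210. ] [ 0.548  -0.2776  0.0877] 0.0921
top0 9 [396. 212.] [ 0.5426 -0.3055  0.0869] 0.0911
side0 9 [375.4 159.3] [ 0.5442 -0.3071  0.0835] 0.0883
side0 13 [368.8 163.8] [ 0.5478 -0.2771  0.0843] 0.0894
side1 8 [375.2 159.4] [ 0.5449 -0.3066  0.0822] 0.0853
side1 14 [368.7 163.7] [ 0.5463 -0.2741  0.087 ] 0.0903
side2 11 [365.9 158.4] [ 0.5666 -0.2891  0.088 ] 0.0915
side2 12 [375.5 158.5] [ 0.543  -0.304   0.0872] 0.0923
50 [0.5613 0.5642 0.5682]
72 [0.5615 0.5669 0.5751]
70 [0.5711 0.5763 0.58  ]
```

Request:
arm_command([
  [0.0001, -0.007, 0, 0, 0, 0.0167, 1],
  [0.0004, -0.014, 0, 0, 0, 0.0333, 1],
  [0.0004, -0.014, 0, 0, 0, 0.0333, 1],
])

```text
time_s: 16.43
eef_pos: [0.4726, -0.3374, 0.0959]
ee_rot: [0.002, 0.975, 0.223, 0.002]
wrist_force: [4.9, -2.9, 0.6]
finger_gap: 0.173
grasp_force: 48.9
```

```bash
python3 lev.py;python3 jaw.py; python3 pin.py side2
```

```text
[ 0.4726 -0.3374  0.0959] ang -153.4 r 0.077 tool yaw -64.2 t 16.4333 gap 14.7 grip 48.9
f [ 4.9 -2.9  0.6] resist 4.8 radial -3.1 Mz -0.25
jaw 103 [0.5701 0.5754 0.5812] cass 266 [0.5786 0.581  0.588 ]
pin 12 0.0934 [ 0.5433 -0.303   0.0865]
side2 13 [0.0812 0.0865 0.0911] [ 0.5442 -0.3066  0.0862] px 375.38 158.62 157 160
```

```bash
cat > pin2.py <<'E'
from m import *
import sys
def cen(im):
    a=im[150:168,371:381].astype(float);w=np.clip(a[...,2]-a[...,0]-20,0,None);r,c=np.mgrid[150:168,371:381]
    return (w*r).sum()/w.sum(),(w*c).sum()/w.sum(),w.sum()
def pred(s,dz):
    K=np.array([[s["fx"],0,s["cx"]],[0,s["fy"],s["cy"]],[0,0,1.]])
    return cv2.projectPoints(np.array([[.542,-.304,.09+dz]]),np.array(s["rvec"]),np.array(s["tvec"]),K,np.array(s["dist_coeffs"]))[0].ravel()
for n in["side0","side1"]: print(n,np.round(cen(cv2.imread(f"pics/{n}.png")),2))
for i in range(3):
    s=snap("side");f=np.array(robot.observe()["wrist_force"]);print(np.round(cen(s["pixels"]),2),f.round(1))
print(pred(s,0),pred(s,.01))
E
python3 pin2.py
```

```text
side0 [156.06 375.47 947.  ]
side1 [ 155.98  375.45 1006.  ]
[ 155.97  375.69 1234.  ] [ 5.3 -3.4 -0.2]
[ 155.95  375.67 1244.  ] [ 3.9 -4.5  1. ]
[ 155.91  375.66 1253.  ] [ 5.7 -4.1  0.5]
[375.63659973 158.45588314] [375.97143706 155.98175716]
```

```bash
cat > pin3.py <<'E'
from m import *
def prof(ims):
    a=np.mean([i[152:166,372:380].astype(float) for i in ims],0);return np.clip(a[...,2]-a[...,0],0,None).sum(1).round().astype(int)
print("rows152.. ",prof([cv2.imread(f"pics/{n}.png") for n in["side0","side1"]]))
L=[snap("side")["pixels"] for _ in range(3)]
print("now       ",prof(L));
E
python3 pin3.py
python3 - <<'E'
import sys;sys.path.insert(0,'.')
E
python3 lev.py
```

```text
rows152..  [226 226 228 214 132   5  88 292 314  92   0   0   2  10]
now        [229 230 231 220 148 233 364 311 168  54   0   0   1   9]
[ 0.4726 -0.3375  0.0959] ang -153.4 r 0.077 tool yaw -64.2 t 16.7833 gap 14.5 grip 48.9
f [ 5.9 -3.2 -0.5] resist 5.5 radial -3.8 Mz -0.25
```

Since -141° the jaw hasn't moved, the pin has risen about 5 mm, and resistance fell after a peak. Slip is about 0.2, just past one click. A small 4.5° more puts it well inside the window.

Request:
arm_command([
  [0.0001, -0.007, 0, 0, 0, 0.0167, 1],
  [0.0004, -0.014, 0, 0, 0, 0.0333, 1],
  [0.0008, -0.0209, 0, 0, 0, 0.05, 1],
  [0.0008, -0.0209, 0, 0, 0, 0.05, 1],
])

```text
time_s: 17.12
eef_pos: [0.4702, -0.3316, 0.0959]
ee_rot: [0.002, 0.983, 0.184, 0.002]
wrist_force: [4.9, -4.0, -0.1]
finger_gap: 0.174
grasp_force: 48.9
```

```bash
python3 lev.py;python3 jaw.py; python3 pin3.py; python3 lev.py
```

```text
[ 0.4702 -0.3316  0.0959] ang -158.1 r 0.0768 tool yaw -68.7 t 17.1167 gap 14.8 grip 48.9
f [ 4.9 -4.  -0.1] resist 5.5 radial -3.0 Mz -0.27
jaw 116 [0.5698 0.5752 0.582 ] cass 266 [0.5787 0.581  0.5876]
pin 12 0.0924 [ 0.5443 -0.3047  0.0886]
rows152..  [226 226 228 214 132   5  88 292 314  92   0   0   2  10]
now        [229 230 231 213 197 345 358 259 169  53   0   0   3  11]
[ 0.4702 -0.3317  0.0958] ang -158.1 r 0.0768 tool yaw -68.7 t 17.3167 gap 14.5 grip 48.9
f [ 4.9 -3.4  0.1] resist 5.0 radial -3.2 Mz -0.32
```

Pin rise is now about 7 mm (slip ≈0.29) and the jaw hasn't moved. Letting go and lifting away.

Request:
arm_command([
  [0, 0, 0, 0, 0, 0, 0.8],
  [0, 0, 0, 0, 0, 0, 0.7],
  [0, 0, 0, 0, 0, 0, 0.6],
  [0, 0, 0, 0, 0, 0, 0.55],
  [0, 0, 0, 0, 0, 0, 0.55],
  [0, 0, 0, 0, 0, 0, 0.55],
])

```text
time_s: 17.82
eef_pos: [0.4685, -0.3306, 0.0951]
ee_rot: [0.001, 0.983, 0.185, 0.001]
wrist_force: [-0.2, 0.5, -0.7]
finger_gap: 0.447
grasp_force: 0.0
```

Request:
arm_command([
  [0, 0, -0.03, 0, 0, 0, 0.55],
  [0, 0, -0.1, 0, 0, 0, 0.55],
  [0, 0, -0.2, 0, 0, 0, 0.55],
  [0, 0, -0.3, 0, 0, 0, 0.55],
  [0, 0, -0.4, 0, 0, 0, 0.55],
  [0, 0, -0.5, 0, 0, 0, 0.55],
  [0, 0, -0.5, 0, 0, 0, 0.55],
  [0, 0, -0.5, 0, 0, 0, 0.55],
])

```text
time_s: 18.48
eef_pos: [0.4693, -0.3312, 0.2481]
ee_rot: [0.003, 0.983, 0.185, 0.003]
wrist_force: [0.1, -0.4, -0.4]
finger_gap: 0.451
grasp_force: 0.0
```

```bash
python3 jaw.py; python3 pin3.py
python3 - <<'E'
from m import *
W=np.load("side2.npy");P=region(W,(.43,-.39,.105),(.51,-.28,.135));c=P[:,:2].mean(0)-(.5415,-.303) if len(P) else None
print("post",len(P),c,np.degrees(np.arctan2(c[1],c[0])) if len(P) else 0, robot.observe()["time_s"])
t=cv2.imread("pics/side2.png");cv2.imwrite("pics/k.png",cv2.resize(t[80:200,310:450],(560,480),interpolation=3))
E
```

```text
jaw 113 [0.5702 0.575  0.5819] cass 263 [0.5785 0.581  0.5875]
pin 14 0.0955 [ 0.5443 -0.3018  0.0882]
rows152..  [226 226 228 214 132   5  88 292 314  92   0   0   2  10]
now        [230 225 230 207 196 347 355 253 170  53   0   0   2  12]
post 48 [-0.07518266 -0.02382984] -162.41350568743385 18.6833
```

View pics/k.png

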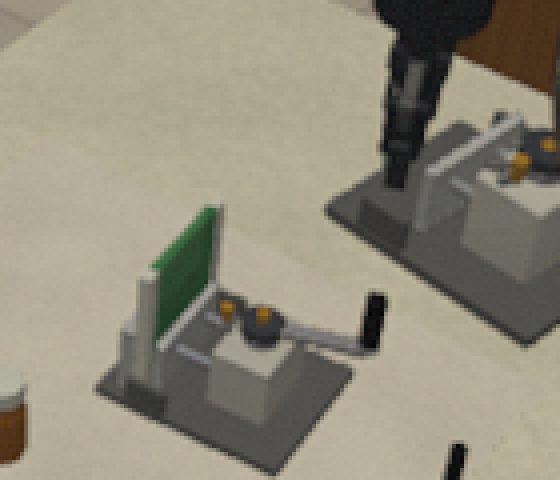

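The cassette is upright and clamped (crop 180,290), the lever is free at (370,320), and the pin is raised and unchanged. Handing in.

```bash
python3 -c "
from bench import robot
print(robot.close_job())"
```

```text
the job is handed in; nothing more can be done
None
```

The cassette is standing clamped in the middle-sized stand and the job is handed in at about 18.7 s; the lever is let go past one click (pin rise and lever angle both put the slip near 0.29 rad, short of a second), and the rack, bottle, vial and tip box were not touched.

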